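# Lock the sharps bin into its trolley dock

### The arm

A 6-joint arm with a two-finger parallel gripper is mounted at the origin on the work surface. World frame = base frame: x ahead of the robot, y to its left, z up, the work surface at z = 0. Lengths are in m, angles in rad, forces in N, time in s.
With the tool pointing down it reaches from about 0.25 to 0.8 m from the base axis. Payload 8.5 kg.
Tool frame: the origin (TCP) lies at the very end of the fingers, on their centre line; the grasp point (between the pads) lies 19 mm behind it (robot.tcp_to_grasp is the distance from the TCP to the grasp point, in m); y points along the fingers, x is the direction in which the jaws open and shut, and the axes are right-handed (so a half turn about y gives the same grasp; the last joint's range is limited). The gripper opens to 85 mm and grips with 20 to 120 N. Pads are 22 mm wide; open, the fingers measure 114 mm over their backs; the gripper's body (76 mm by 85 mm) begins 54 mm behind the grasp point. The pads swing forward as they close: fully open they stand 13 mm farther back than shut.
Start: joints at [1.271, 0.238, -0.013, 1.319, 0, 1.571], TCP at [0.155, 0.502, 0.231] pointing down, gripper open.
Joint ranges: [-2.66, 2.66], [-1.03, 1.9], [-1.14, 1.46], [-1.82, 2.27], [-1.45, 1.34], [-3.14, 3.14]. Speed limits (rad/s): [2.22, 2.22, 2.79, 3.14, 3.14, 3.14].

### API

Orientations are given as a rotation vector (axis times angle).
In Python, from bench import robot, imaging gives the robot as it stands. The module is installed in compiled form; this text tells all that it offers.
- The arm moves only by the tool drive_tool, never from a script. Its argument "commands" is one flat list of numbers, 7 for each row, row after row: the shift along the tool's x, y, z in cm, then the turn, a rotation vector about the tool's x, y, z in degrees, then the finger opening in cm, from 0 to 8.54. In form: [tx, ty, tz, wx, wy, wz, hand, tx, ty, tz, wx, wy, wz, hand, ...]. A call has exactly 10 rows; each row shifts and turns the commanded pose from where the row before left it, along the tool's axes as they then stand; what a row does not reach is not made up. A row lasts 1/10 s, in which the tool goes at most 50 mm and 8.59 degrees, less where a joint would pass 70% of its speed; a pose out of reach is approached as far as the arm can. A call is refused whole if a number of a shift passes 5 or a number of a turn 8.59, either way. A call with a gripper value outside its range is refused whole. The fingers move at their own pace and stop on an object; "force" is the grip in N (left out, the last holds). Time passes only in rows, so rows that do not move let the fingers close, or fill a call up. It gives the time, the measured TCP pose, the force and the opening at its end, in the units of the state.
- robot.sense(): the state, without advancing time (a new reading comes with each control period).
- imaging.get_image(name): name is "scene" or "side" or "wrist"; returns the picture (384x512x3 uint8, red, green, blue); there is no depth.
- imaging.camera_model(name): a dict with "intrinsics" (3x3 intrinsics, pixels), "dist_coeffs" ([k1, k2, p1, p2, k3] as OpenCV has them; the pictures are not rectified), "view" (4x4, takes a point from world to camera coordinates). Camera axes: x right, y down, z forward; pixel columns grow to the right and rows downward; lengths in m; the calibration is good to about 2 mm. A picture is of the moment at which its call begins: read the wrist's pose just before it. camera_model takes no time and is no camera call; for the wrist camera it gives the pose at the moment of the call.
- robot.job_done(): hands the job in, once; it reports no verdict.
Trained networks look in the newest picture that a camera, given by its name, has taken for a name from the list of things; names that differ only in an ending like _2 or _b are one class to them, and where a whole thing is asked for, a point or a joint stands for the part that bears it (a point fixed in the world has none). Each returns a list of dicts, best first, with "p" (0 to 1); they miss things now and then, are a little off and sometimes report something else, mostly with a low value. They report only what shows in the picture. A call takes as long as a camera call.
- imaging.masks_of(camera, label): "region" (384x512 bool, what is visible of it) and "box" ([left, top, width, height] in pixels, round what is visible of it).
The state is a dict: "time_s": time; "joint_positions": joint angles; "qd": joint speeds; "tau": joint torques, N m; "tcp_pos": TCP position; "tool_rot": TCP orientation; "force": force on the tool from outside, world axes, zero at the start; "wrist_torque": the same for the moment, N m; "gripper_width": opening from 0.0 (shut) to 1.0 (fully open).
Only numpy, scipy, OpenCV 4.12 (cv2) and the standard library are available. Lean on these libraries where they do the work, as an engineer would, in place of code of your own. Each camera call takes 0.05 s, during which the arm holds its last target.

### The job

The trolley is about to be moved, so lock the yellow sharps bin into its dock: push the red spring bolt beside the bin fully down into the white lock block and, while it is down, slide the blue keeper all the way across over the bolt's raised heel, so that the bolt stays trapped when you let go. Do it gently, without forcing the bolt or the keeper (well under 30 N on each), and leave the bottles, the dish and the swab box where they are.

Things in the scene. Friction and masses are not known exactly. Their poses are not given: they have to be found in the camera images.
- bracket_mid (a point): Point on the upper side of the dock's dark steel base plate (6 mm above the trolley top), under the red bolt's centre line, below the white lock block. The dock is fixed to the trolley. x = the direction in which the keeper slides to trap the bolt, y = towards the yellow bin, z = up.
- deck (a point): Point on the centre line of the white lock block's upper face (deck), 62 mm straight above bracket_mid at rest, same axes. The block, 70 mm wide, reaches from 82 mm behind this point (-x) to 64 mm ahead. It stands on worn soft pads: pressing on the bolt makes it sink straight down by 1 to 17 mm, differently each time, before the pads bear firmly.
- bin_top (a point): Centre of the top of the yellow sharps bin's white lid, 146 mm above the trolley top; part of the fixed dock, same axes. The lid is 160 mm (x) by 120 mm (y); its round flap stands open to about 65 mm higher. The bin is 165 mm beside the bolt (+y), its near face 105 mm from the bolt's centre line.
- tread (a point): Point on the middle line of the red bolt's flat ribbed tread, to be pressed straight down; moves with the bolt; dock's axes. The tread is 40 mm wide (y), from 25 mm behind this point (-x) to 71 mm ahead (+x), where a red heel 26 mm long rises 14 mm above it. The tread is 18 mm above the deck with the bolt up, 5 mm with it fully in.
- bolt (a joint): How far the red bolt is pushed down into the block, in m: 0 = up, 0.013 = fully in (hard stop); the block's own sinking is not counted. A spring resists with about 7 N at 0, 14 N at 0.013. The keeper clears the heel only from 0.0115 on. Trapped and let go, the bolt rises about 1.5 mm until the heel bears on the keeper. More than 30 N damages it.
- keeper_back (a point): Middle of the -x face of the blue keeper's bar, the face to push towards +x; dock's axes. The bar (20 mm in x, 68 in y, 14 tall, this point half-way up) bridges the bolt on two side legs. Its underside is 20.5 mm above the deck, so a thing pressing on the tread behind the bar and moving +x along the tread pushes the bar too.
- keeper (a joint): How far the blue keeper has slid towards the dock's +x, in m: starts at 0 to 0.015; at 0.028 it meets the heel's face if the bolt is not in; 0.042 = all the way across, against a hard stop, its bar 14 mm over the heel. It slides with about 2 N of friction and stays where it is left. More than 30 N from the robot damages it.
- amber_mid (a point): Middle of a loose brown glass bottle, 52 mm in diameter, 110 mm tall, standing; leave alone.
- gel_mid (a point): Middle of a loose white bottle with a blue label, 56 mm in diameter, 150 mm tall, standing; leave alone.
- dish_mid (a point): Middle of a loose pulp-board dish, 110 by 200 mm, 35 mm tall; leave alone.
- swabs_mid (a point): Middle of a loose green swab box, 80 by 120 mm, 50 mm tall; leave alone.

How it is judged:
By the outcome, as a careful person would: the job done as asked, in the order asked, and still so for the second after the job is handed in, with the robot touching nothing.
It also fails if it takes over 58 s, if anything falls off the work surface, if the arm or the gripper's body presses on something with over 40 N, if the wrist force passes 120 N, or if a joint passes its speed limit or range.

## Working session

There is one attempt and no reset: what is moved stays moved. The work goes in short steps, Python scripts to look and compute and a tool call to move; the robot and the scene stay as the last step left them, time stands still between calls to the robot, and variables do not carry over. Pictures are saved under pics/ and viewed, and the job is handed in when it is done.

Besides the shell and the picture viewer there is one more tool, called after "Emit:" in YAML: its name, and indented under it one key for each argument. drive_tool: Moves the arm, as the interface text tells. Its arguments: {"type":"object","properties":{"commands":{"type":"array"},"force":{"type":"number"}},"required":["commands"]}

```bash
mkdir -p pics; cat > h.py <<'E'
import numpy as np, cv2
from bench import robot, imaging
def save(n,f):
    im=imaging.get_image(n); cv2.imwrite('pics/'+f,im[:,:,::-1]); return im
def cam(n):
    m=imaging.camera_model(n); return np.array(m['intrinsics'],float),np.array(m['dist_coeffs'],float),np.array(m['view'],float)
def ray(n,uv,z):
    K,d,V=cam(n); p=cv2.undistortPoints(np.array([[uv]],float),K,d)[0,0]
    R=V[:3,:3];t=V[:3,3]; c=-R.T@t; v=R.T@np.array([p[0],p[1],1]); return c+v*(z-c[2])/v[2]
def proj(n,P):
    K,d,V=cam(n); P=np.atleast_2d(np.array(P,float)); return cv2.projectPoints(P,cv2.Rodrigues(V[:3,:3])[0],V[:3,3],K,d)[0][:,0]
E
python3 - <<'E'
from h import *
s=robot.sense(); print({k:np.round(v,3) for k,v in s.items()})
for n in ['scene','side','wrist']:
    save(n,n+'0.png')
    K,d,V=cam(n); print(n,np.round(K[0],1),np.round(-V[:3,:3].T@V[:3,3],3),np.round(V[:3,:3],2).tolist())
E
```

```text
{'time_s': np.float64(0.0), 'joint_positions': array([ 1.271,  0.239, -0.014,  1.319,  0.   ,  1.571]), 'qd': array([ 0.001, -0.   , -0.   ,  0.   , -0.   ,  0.001]), 'tau': array([ 0.0000e+00, -5.3878e+01,  3.4644e+01,  1.8000e-02,  0.0000e+00,
       -0.0000e+00]), 'tcp_pos': array([0.155, 0.501, 0.231]), 'tool_rot': array([-1.337, -0.985,  0.987]), 'force': array([-0.713, -0.468,  0.562]), 'wrist_torque': array([-0.019, -0.009,  0.027]), 'gripper_width': np.float64(0.997)}
scene [451.7   0.  257.6] [ 1.55  -0.051  0.916] [[0.09, 1.0, -0.02], [0.59, -0.07, -0.81], [-0.81, 0.06, -0.59]]
side [362.2   0.  260.2] [ 0.326 -0.85   0.99 ] [[0.99, -0.15, 0.0], [-0.1, -0.69, -0.71], [0.11, 0.7, -0.7]]
wrist [313.1   0.  252.6] [0.09  0.52  0.374] [[0.3, 0.96, -0.0], [0.92, -0.28, 0.27], [0.25, -0.08, -0.96]]
```

View pics/scene0.png

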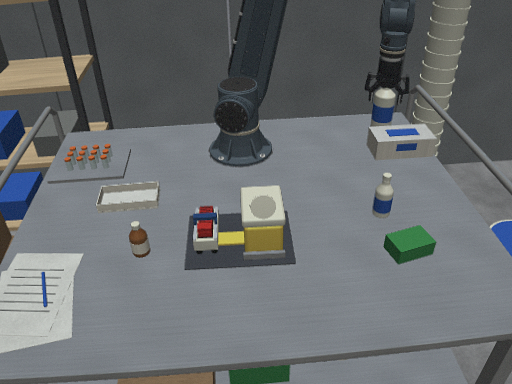

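View pics/side0.png

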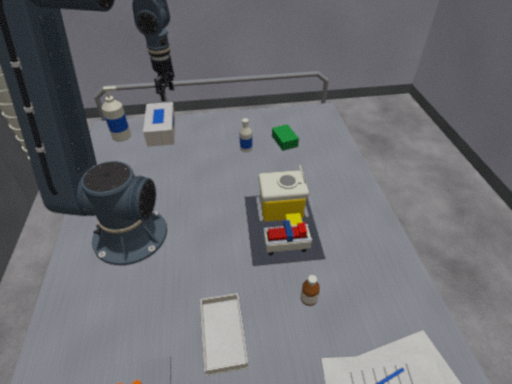

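View pics/wrist0.png

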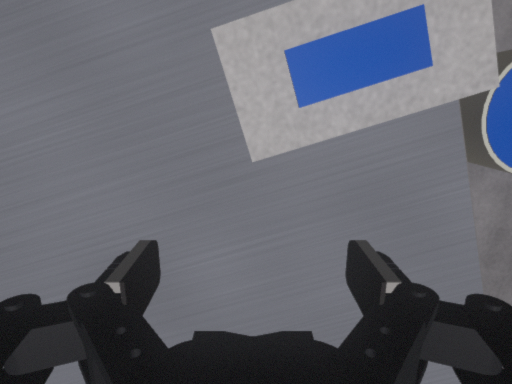

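```bash
python3 - <<'E'
import cv2,numpy as np
a=cv2.imread('pics/scene0.png')[180:270,180:300]; b=cv2.imread('pics/side0.png')[160:265,240:325]
a=cv2.resize(a,None,fx=6,fy=6,interpolation=cv2.INTER_CUBIC);b=cv2.resize(b,None,fx=5.5,fy=5.5,interpolation=cv2.INTER_CUBIC)
cv2.imwrite('pics/ca.png',a);cv2.imwrite('pics/cb.png',b)
E
```

```text
(no output)
```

View pics/ca.png

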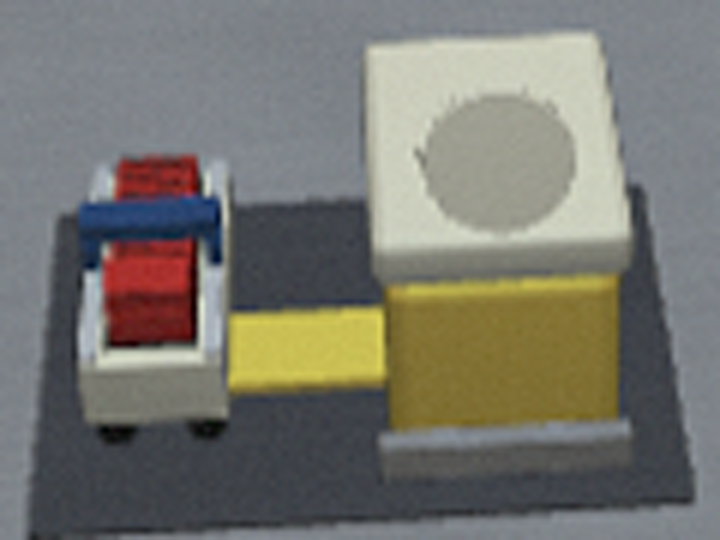

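View pics/cb.png

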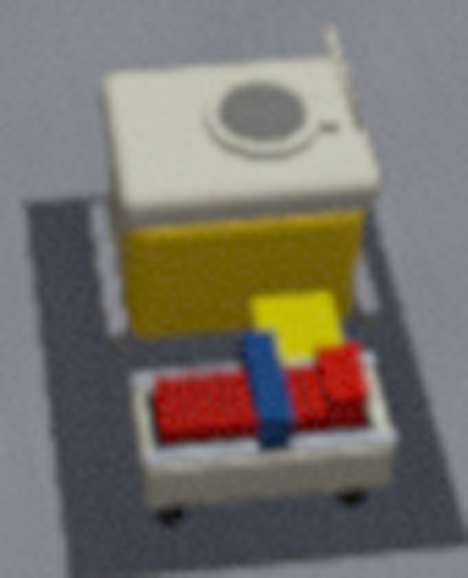

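```bash
cat > fit.py <<'E'
from h import *
from scipy.optimize import least_squares
A=lambda p:(np.array(p)+.5)/6-.5+180
B=lambda p:(np.array(p)+.5)/5.5-.5+np.array([240,160])
lid=lambda dx:np.array([[dx-.08,.105,.146],[dx-.08,.225,.146],[dx+.08,.225,.146],[dx+.08,.105,.146]])
dk=np.array([[-.082,-.035,.068],[-.082,.035,.068],[.064,.035,.068],[.064,-.035,.068]])
sc=np.vstack([A([[367,45],[598,35],[630,238],[375,250]]),A([[97,165],[228,165],[228,362],[82,365]])])
# side: image left = -x, image up= +y
sd=np.vstack([B([[118,197],[103,75],[345,62],[378,187]]),B([[147,460],[135,375],[372,352],[395,438]])])
def W(q,P):
    c,s=np.cos(q[2]),np.sin(q[2]); return P@np.array([[c,s,0],[-s,c,0],[0,0,1]])+[q[0],q[1],0]
def res(q):
    P=W(q,np.vstack([lid(q[3]),dk])); return np.r_[(proj('scene',P)-sc).ravel(),(proj('side',P)-sd).ravel()]
if __name__=='__main__':
    r=least_squares(res,[.45,-.1,0,0],loss='soft_l1'); print(np.round(r.x,4)); print(np.round(res(r.x).reshape(-1,2),1).tolist())
    np.save('q.npy',r.x)
E
python3 fit.py
```

```text
[ 5.333e-01 -1.279e-01 -4.130e-02 -4.000e-04]
[[-0.7, -1.6], [1.3, -1.8], [1.3, -1.4], [-1.0, -1.3], [-0.4, 0.9], [0.7, -0.1], [-0.4, -0.9], [-1.0, -0.3], [1.0, 0.1], [-0.0, -1.7], [0.7, -2.5], [1.6, -1.7], [0.1, 0.9], [-0.3, -0.6], [0.2, -0.0], [0.4, 1.0]]
```

```bash
python3 - <<'E'
from h import *
s=robot.sense(); R=cv2.Rodrigues(np.array(s['tool_rot']))[0]; print(np.round(R,3))
t=np.load('q.npy')
c,sn=np.cos(t[2]),np.sin(t[2]); xd=np.array([c,sn,0]); yd=np.array([-sn,c,0])
for name,X in [('toolx=+yd',yd),('-yd',-yd),('+xd',xd),('-xd',-xd)]:
    Y=np.array([0,0,-1.]); T=np.c_[X,Y,np.cross(X,Y)]
    print(name,np.round(np.degrees(cv2.Rodrigues(R.T@T)[0].ravel()),1), 'z axis',np.round(T[:,2],2))
E
```

```text
[[ 0.295 -0.    -0.955]
 [ 0.955 -0.001  0.295]
 [-0.001 -1.    -0.   ]]
toolx=+yd [ -0.  -14.8  -0.1] z axis [-1.    0.04  0.  ]
-yd [ 1.000e-01  1.652e+02 -0.000e+00] z axis [ 1.   -0.04  0.  ]
+xd [ 0.  75.2 -0.1] z axis [0.04 1.   0.  ]
-xd [-1.000e-01 -1.048e+02 -0.000e+00] z axis [-0.04 -1.   -0.  ]
```

Emit:
drive_tool:
  commands: [0,-4,0,0,0,0,0,0,-4,0,0,0,0,0,0,-3,0,0,-8,0,0,0,0,0,0,-6.8,0,0,0,0,0,0,0,0,0,0,0,0,0,0,0,0,0,0,0,0,0,0,0,0,0,0,0,0,0,0,0,0,0,0,0,0,0,0,0,0,0,0,0,0]
  force: 60

```text
time_s: 1.15
tcp_pos: [0.155, 0.5015, 0.3411]
tool_rot: [-1.229, -1.178, 1.179]
force: [0.5, 0.1, -0.7]
gripper_width: -0.005
```

```bash
python3 - <<'E'
from h import *
s=robot.sense(); print(np.round(s['joint_positions'],3),s['gripper_width'],np.round(s['tcp_pos'],3))
E
```

```text
[ 1.271  0.228  0.251  1.594 -0.     1.313] -0.004973085079043265 [0.155 0.501 0.341]
```

Emit:
drive_tool:
  commands: [-2,0,-1.2,0,0,0,0,-3.5,0,-2.1,0,0,0,0,-4,0,-2.4,0,0,0,0,-4,0,-2.4,0,0,0,0,-4,0,-2.4,0,0,0,0,-4,0,-2.4,0,0,0,0,-4,0,-2.4,0,0,0,0,-4,0,-2.4,0,0,0,0,-4,0,-2.4,0,0,0,0,-4,0,-2.4,0,0,0,0]

```text
time_s: 2.15
tcp_pos: [0.3647, 0.1157, 0.3415]
tool_rot: [-1.229, -1.179, 1.178]
force: [2.6, 0.6, 0.1]
gripper_width: 0.002
```

Emit:
drive_tool:
  commands: [-4,0,-2.4,0,0,0,0,-4,0,-2.4,0,0,0,0,-4,0,-2.4,0,0,0,0,-4,0,-2.4,0,0,0,0,-4,0,-2.4,0,0,0,0,-2.5,0,-1.8,0,0,0,0,-1.5,0,-1,0,0,0,0,0,0,0,0,0,0,0,0,0,0,0,0,0,0,0,0,0,0,0,0,0]

```text
time_s: 3.15
tcp_pos: [0.5017, -0.1272, 0.3417]
tool_rot: [-1.228, -1.18, 1.179]
force: [-0.0, 0.1, 0.1]
gripper_width: 0.003
```

```bash
python3 - <<'E'
from h import *
s=robot.sense(); print(np.round(s['joint_positions'],3),s['tool_rot'],np.round(s['tcp_pos'],4),s['force'])
im=save('wrist','w1.png')
import pickle
pickle.dump(cam('wrist'),open('w1.pkl','wb'))
E
```

```text
[-0.248  0.215  0.235  1.591  0.    -0.208] [-1.22803822 -1.17952549  1.17921255] [ 0.5017 -0.1272  0.3417] [-0.02792007  0.07729867  0.05109592]
```

View pics/w1.png

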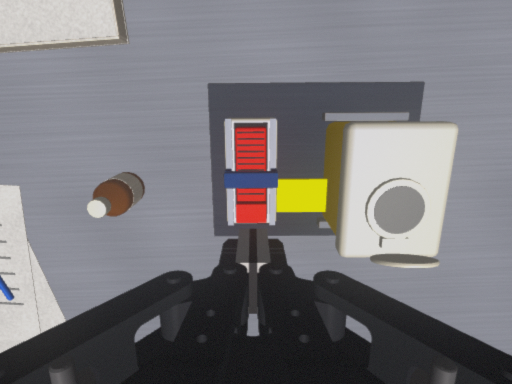

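```bash
python3 - <<'E'
import cv2
a=cv2.imread('pics/w1.png')[110:230,200:300]
cv2.imwrite('pics/w1c.png',cv2.resize(a,None,fx=5,fy=5,interpolation=cv2.INTER_CUBIC))
E
```

```text
(no output)
```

View pics/w1c.png

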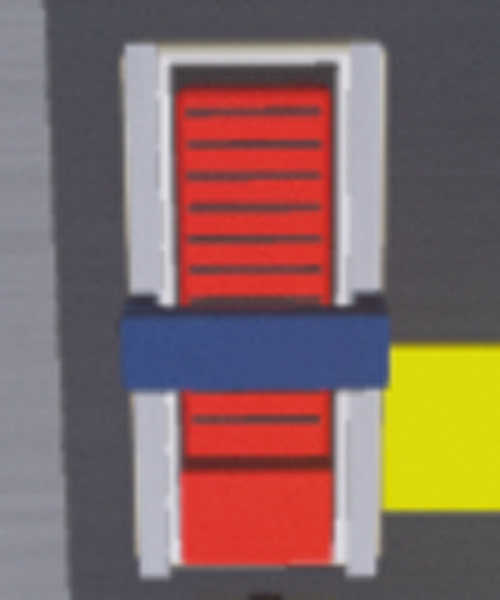

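```bash
python3 - <<'E'
import h; from h import *
t=np.load('q.npy'); print(t)
c,sn=np.cos(t[2]),np.sin(t[2]); 
C=lambda u,v:((u+.5)/5-.5+200,(v+.5)/5-.5+110)
def L(nm,u,v,z):
    p=ray('wrist',C(u,v),z); d=p[:2]-t[:2]; print(nm,np.round(p[:2],4),'dock',np.round([c*d[0]+sn*d[1],-sn*d[0]+c*d[1]],4))
L('tread BL',177,88,.086);L('tread BR',333,88,.086)
L('heel BL',180,472,.100);L('heel FL',181,565,.1);L('heel FR',333,565,.1)
L('bar BL',122,314,.1025);L('bar BR',389,312,.1025);L('bar FL',122,388,.1025);L('bar FR',389,388,.1025)
L('deck BL',125,45,.068);L('deck BR',384,45,.068);L('deck FL',140,577,.068);L('deck FR',377,577,.068)
E
```

```text
[ 5.33318560e-01 -1.27940931e-01 -4.12593926e-02 -4.06317702e-04]
tread BL [ 0.4598 -0.1489] dock [-0.0726 -0.024 ]
tread BR [ 0.4614 -0.1099] dock [-0.0726  0.015 ]
heel BL [ 0.556  -0.1527] dock [ 0.0236 -0.0238]
heel FL [ 0.5815 -0.1539] dock [ 0.0492 -0.0239]
heel FR [ 0.5831 -0.1141] dock [0.0492 0.0159]
bar BL [ 0.5134 -0.1647] dock [-0.0184 -0.0376]
bar BR [ 0.5155 -0.0983] dock [-0.019   0.0289]
bar FL [ 0.5324 -0.1659] dock [ 0.0006 -0.038 ]
bar FR [ 0.5351 -0.0986] dock [0.0006 0.0293]
deck BL [ 0.4495 -0.1628] dock [-0.0823 -0.0383]
deck BR [ 0.4522 -0.0957] dock [-0.0823  0.0289]
deck FL [ 0.597  -0.1681] dock [ 0.0652 -0.0375]
deck FR [ 0.5997 -0.1007] dock [0.0652 0.03  ]
```

Emit:
drive_tool:
  commands: [-0.32,1.5,0.44,0,0,0,0,0,3.5,0,0,0,0,0,0,4,0,0,0,0,0,0,4,0,0,0,0,0,0,4,0,0,0,0,0,0,3,0,0,0,0,0,0,1.5,0,0,0,0,0,0,0.5,0,0,0,0,0,0,0,0,0,0,0,0,0,0,0,0,0,0,0]

```text
time_s: 4.2
tcp_pos: [0.4983, -0.1312, 0.1226]
tool_rot: [-1.23, -1.18, 1.179]
force: [0.9, -0.4, 0.1]
gripper_width: -0.001
```

```bash
python3 - <<'E'
from h import *
s=robot.sense(); print(s['tool_rot'],np.round(s['tcp_pos'],4),s['force'])
w=save('wrist','w2.png'); a=save('scene','s2.png'); b=save('side','d2.png')
print(proj('wrist',s['tcp_pos']),proj('scene',s['tcp_pos']),proj('side',s['tcp_pos']))
z=lambda i:cv2.resize(i[:,:,::-1],None,fx=5,fy=5,interpolation=cv2.INTER_CUBIC)
A=z(a[180:255,180:255]);B=z(b[190:265,250:325]); cv2.imwrite('pics/c2.png',np.hstack([A,B]))
E
```

```text
[-1.22988289 -1.18001636  1.17851649] [ 0.4983 -0.1312  0.1226] [ 0.85406212 -0.43221336  0.05187588]
[[256.00691001 246.65713921]] [[202.92101611 202.76032957]] [[280.42278564 224.41100668]]
```

View pics/w2.png

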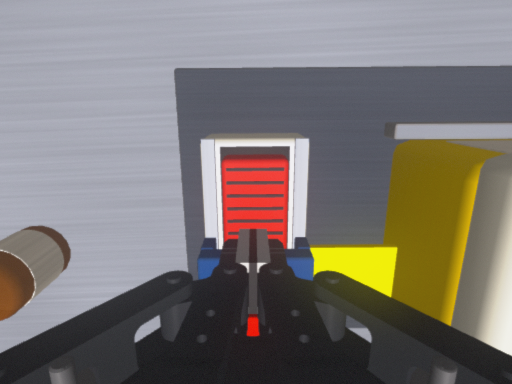

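View pics/c2.png

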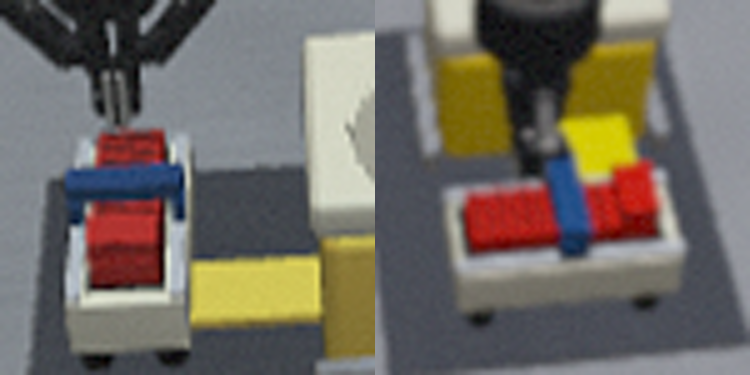

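Emit:
drive_tool:
  commands: [0.1,0.6,0,0,0,0,0,0,0.8,0,0,0,0,0,0,0.6,0,0,0,0,0,0,0.4,0,0,0,0,0,0,0.3,0,0,0,0,0,0,0.3,0,0,0,0,0,0,0.2,0,0,0,0,0,0,0.2,0,0,0,0,0,0,0.2,0,0,0,0,0,0,0,0,0,0,0,0]

```text
time_s: 5.35
tcp_pos: [0.4978, -0.1305, 0.0853]
tool_rot: [-1.229, -1.179, 1.179]
force: [-0.5, 0.6, 1.6]
gripper_width: -0.001
```

Emit:
drive_tool:
  commands: [0,0.1,0,0,0,0,0,0,0.1,0,0,0,0,0,0,0.1,0,0,0,0,0,0,0.1,0,0,0,0,0,0,0.1,0,0,0,0,0,0,0.1,0,0,0,0,0,0,0.1,0,0,0,0,0,0,0.1,0,0,0,0,0,0,0,0,0,0,0,0,0,0,0,0,0,0,0]

```text
time_s: 6.35
tcp_pos: [0.4978, -0.1305, 0.0775]
tool_rot: [-1.229, -1.179, 1.179]
force: [-1.6, -0.3, 6.5]
gripper_width: -0.003
```

Emit:
drive_tool:
  commands: [0,0.1,0,0,0,0,0,0,0.1,0,0,0,0,0,0,0.1,0,0,0,0,0,0,0.1,0,0,0,0,0,0,0.1,0,0,0,0,0,0,0.1,0,0,0,0,0,0,0,0,0,0,0,0,0,0,0,0,0,0,0,0,0,0,0,0,0,0,0,0,0,0,0,0,0]

```text
time_s: 7.35
tcp_pos: [0.4978, -0.1305, 0.0718]
tool_rot: [-1.229, -1.179, 1.179]
force: [-3.6, 0.2, 9.6]
gripper_width: 0.002
```

Emit:
drive_tool:
  commands: [0,0.1,0,0,0,0,0,0,0.1,0,0,0,0,0,0,0.1,0,0,0,0,0,0,0,0,0,0,0,0,0,0,0,0,0,0,0,0,0,0,0,0,0,0,0,0,0,0,0,0,0,0,0,0,0,0,0,0,0,0,0,0,0,0,0,0,0,0,0,0,0,0]

```text
time_s: 8.35
tcp_pos: [0.4978, -0.1305, 0.069]
tool_rot: [-1.229, -1.179, 1.179]
force: [-3.4, 0.3, 11.4]
gripper_width: -0.001
```

```bash
python3 - <<'E'
from h import *
for i in range(2):
  b=save('side','d3.png'); s=robot.sense(); print(np.round(s['tcp_pos'],4),s['force'],s['wrist_torque'])
a=save('scene','s3.png');w=save('wrist','w3.png')
z=lambda i:cv2.resize(i[:,:,::-1],None,fx=5,fy=5,interpolation=cv2.INTER_CUBIC)
A=z(a[180:255,180:255]);B=z(b[190:265,250:325]); cv2.imwrite('pics/c3.png',np.hstack([A,B]))
E
```

```text
[ 0.4978 -0.1305  0.069 ] [-3.04305185  0.81445219 11.14886176] [0.13871126 0.75618418 0.03215807]
[ 0.4978 -0.1305  0.069 ] [-4.68356704  0.54989261 11.44208917] [0.16240837 0.68285141 0.03163182]
```

View pics/c3.png

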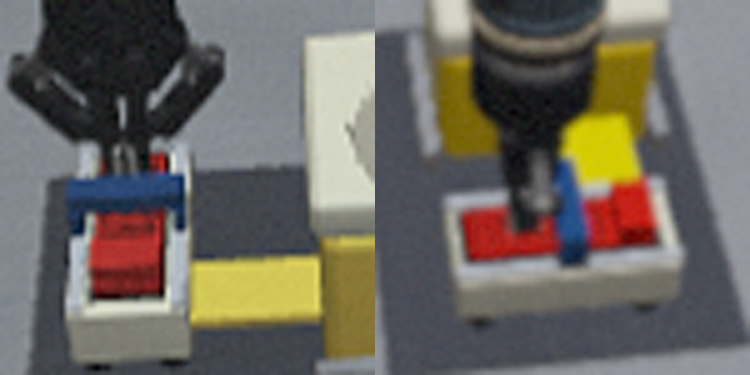

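View pics/w3.png

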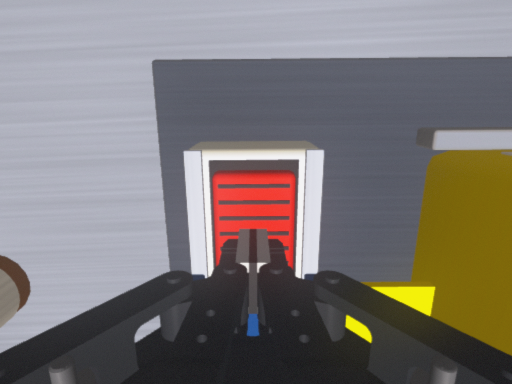

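Emit:
drive_tool:
  commands: [0,0.1,0,0,0,0,0,0,0.1,0,0,0,0,0,0,0.05,0,0,0,0,0,0,0,0,0,0,0,0,0,0,0,0,0,0,0,0,0,0,0,0,0,0,0,0,0,0,0,0,0,0,0,0,0,0,0,0,0,0,0,0,0,0,0,0,0,0,0,0,0,0]

```text
time_s: 9.55
tcp_pos: [0.4978, -0.1305, 0.0666]
tool_rot: [-1.229, -1.179, 1.179]
force: [-3.9, 1.7, 12.7]
gripper_width: 0.0
```

Emit:
drive_tool:
  commands: [0,0.1,0,0,0,0,0,0,0.1,0,0,0,0,0,0,0,0,0,0,0,0,0,0,0,0,0,0,0,0,0,0,0,0,0,0,0,0,0,0,0,0,0,0,0,0,0,0,0,0,0,0,0,0,0,0,0,0,0,0,0,0,0,0,0,0,0,0,0,0,0]

```text
time_s: 10.55
tcp_pos: [0.4978, -0.1305, 0.065]
tool_rot: [-1.229, -1.179, 1.178]
force: [-5.6, 1.1, 17.6]
gripper_width: -0.001
```

Emit:
drive_tool:
  commands: [0,0,-0.1,0,0,0,0,0,0,-0.1,0,0,0,0,0,0,-0.1,0,0,0,0,0,0,-0.1,0,0,0,0,0,0,-0.1,0,0,0,0,0,0,-0.1,0,0,0,0,0,0,-0.1,0,0,0,0,0,0,-0.1,0,0,0,0,0,0,0,0,0,0,0,0,0,0,0,0,0,0]

```text
time_s: 11.55
tcp_pos: [0.503, -0.1306, 0.0646]
tool_rot: [-1.226, -1.175, 1.181]
force: [-15.3, 0.0, 23.2]
gripper_width: 0.002
```

Emit:
drive_tool:
  commands: [0,-0.06,-0.1,0,0,0,0,0,-0.03,-0.1,0,0,0,0,0,0,-0.1,0,0,0,0,0,0,-0.1,0,0,0,0,0,0,0,0,0,0,0,0,0,0,0,0,0,0,0,0,0,0,0,0,0,0,0,0,0,0,0,0,0,0,0,0,0,0,0,0,0,0,0,0,0,0]

```text
time_s: 12.55
tcp_pos: [0.5069, -0.1308, 0.065]
tool_rot: [-1.226, -1.175, 1.18]
force: [-12.7, 0.2, 17.9]
gripper_width: 0.004
```

```bash
python3 - <<'E'
from h import *
b=save('side','d4.png'); s=robot.sense(); print(np.round(s['tcp_pos'],4),s['force'],s['wrist_torque'])
a=save('scene','s4.png')
z=lambda i:cv2.resize(i[:,:,::-1],None,fx=5,fy=5,interpolation=cv2.INTER_CUBIC)
A=z(a[180:255,180:255]);B=z(b[190:265,250:325]); cv2.imwrite('pics/c4.png',np.hstack([A,B]))
E
```

```text
[ 0.5069 -0.1308  0.065 ] [-12.26057848   0.44321143  18.19535158] [0.06010851 2.73966175 0.00426931]
```

View pics/c4.png

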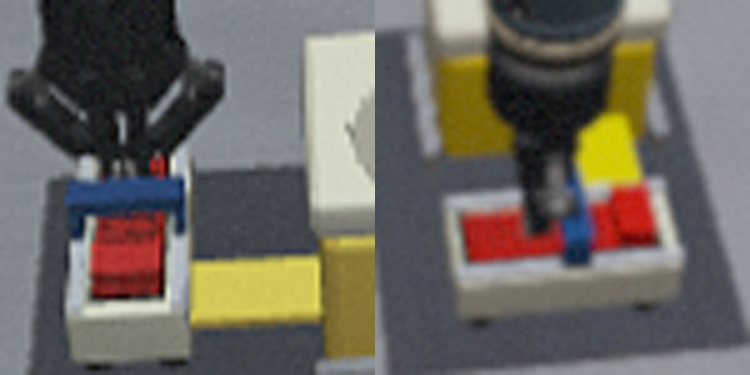

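Emit:
drive_tool:
  commands: [0,0,-0.1,0,0,0,0,0,0,-0.1,0,0,0,0,0,0,-0.1,0,0,0,0,0,0,-0.1,0,0,0,0,0,0,-0.1,0,0,0,0,0,0,-0.1,0,0,0,0,0,0,-0.1,0,0,0,0,0,0,-0.1,0,0,0,0,0,0,-0.1,0,0,0,0,0,0,0,0,0,0,0]

```text
time_s: 13.65
tcp_pos: [0.5159, -0.1311, 0.065]
tool_rot: [-1.225, -1.175, 1.181]
force: [-12.1, 1.5, 18.5]
gripper_width: -0.003
```

Emit:
drive_tool:
  commands: [0,0,-0.1,0,0,0,0,0,0,-0.1,0,0,0,0,0,0,-0.1,0,0,0,0,0,0,-0.1,0,0,0,0,0,0,-0.1,0,0,0,0,0,0,-0.1,0,0,0,0,0,0,-0.1,0,0,0,0,0,0,-0.1,0,0,0,0,0,0,0,0,0,0,0,0,0,0,0,0,0,0]

```text
time_s: 14.65
tcp_pos: [0.524, -0.1314, 0.0651]
tool_rot: [-1.226, -1.175, 1.18]
force: [-12.3, 1.0, 17.6]
gripper_width: 0.004
```

```bash
python3 - <<'E'
from h import *
b=save('side','d5.png'); s=robot.sense(); print(np.round(s['tcp_pos'],4),s['force'],s['wrist_torque'])
a=save('scene','s5.png')
z=lambda i:cv2.resize(i[:,:,::-1],None,fx=5,fy=5,interpolation=cv2.INTER_CUBIC)
A=z(a[180:255,180:255]);B=z(b[190:265,250:325]); cv2.imwrite('pics/c5.png',np.hstack([A,B]))
E
```

```text
[ 0.5241 -0.1314  0.0651] [-12.68304205   0.86335296  18.19039631] [ 0.22066917  2.62096176 -0.02076756]
```

View pics/c5.png

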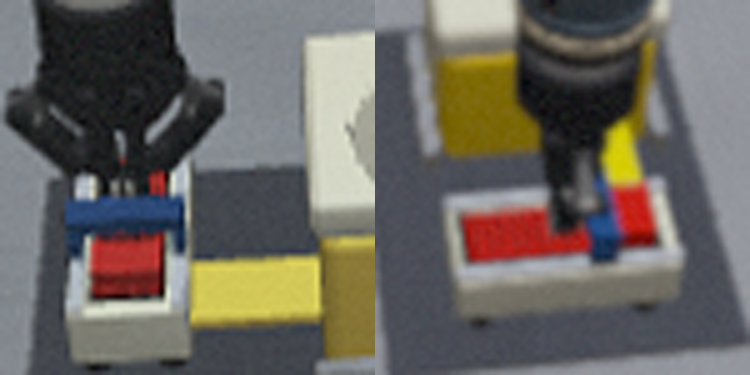

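Emit:
drive_tool:
  commands: [0,0,-0.1,0,0,0,0,0,0,-0.1,0,0,0,0,0,0,-0.1,0,0,0,0,0,0,-0.1,0,0,0,0,0,0,-0.05,0,0,0,0,0,0,-0.05,0,0,0,0,0,0,0,0,0,0,0,0,0,0,0,0,0,0,0,0,0,0,0,0,0,0,0,0,0,0,0,0]

```text
time_s: 15.75
tcp_pos: [0.5291, -0.1316, 0.0651]
tool_rot: [-1.226, -1.175, 1.18]
force: [-12.1, 0.6, 18.3]
gripper_width: -0.003
```

Emit:
drive_tool:
  commands: [0,0,-0.1,0,0,0,0,0,0,-0.1,0,0,0,0,0,0,-0.1,0,0,0,0,0,0,-0.1,0,0,0,0,0,0,-0.1,0,0,0,0,0,0,-0.1,0,0,0,0,0,0,0,0,0,0,0,0,0,0,0,0,0,0,0,0,0,0,0,0,0,0,0,0,0,0,0,0]

```text
time_s: 16.75
tcp_pos: [0.5352, -0.1318, 0.0651]
tool_rot: [-1.226, -1.176, 1.18]
force: [-12.0, 0.7, 18.2]
gripper_width: -0.001
```

```bash
python3 - <<'E'
from h import *
b=save('side','d6.png'); s=robot.sense(); print(np.round(s['tcp_pos'],4),s['force'],s['wrist_torque'])
a=save('scene','s6.png')
z=lambda i:cv2.resize(i[:,:,::-1],None,fx=5,fy=5,interpolation=cv2.INTER_CUBIC)
A=z(a[180:255,180:255]);B=z(b[190:265,250:325]); cv2.imwrite('pics/c6.png',np.hstack([A,B]))
E
```

```text
[ 0.5352 -0.1318  0.0651] [-12.55058029   1.07214959  17.35689143] [0.254697   2.47377331 0.05213178]
```

View pics/c6.png

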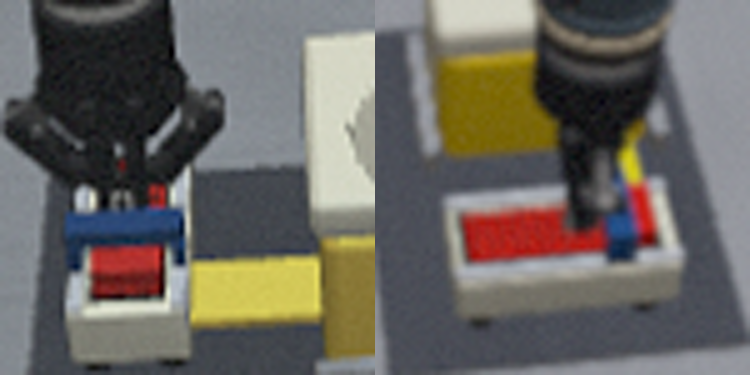

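Emit:
drive_tool:
  commands: [0,0,-0.06,0,0,0,0,0,0,-0.06,0,0,0,0,0,0,-0.06,0,0,0,0,0,0,-0.06,0,0,0,0,0,0,-0.06,0,0,0,0,0,0,-0.06,0,0,0,0,0,0,-0.06,0,0,0,0,0,0,-0.06,0,0,0,0,0,0,0,0,0,0,0,0,0,0,0,0,0,0]

```text
time_s: 17.85
tcp_pos: [0.5399, -0.132, 0.0651]
tool_rot: [-1.225, -1.176, 1.18]
force: [-11.8, 1.4, 16.9]
gripper_width: 0.002
```

Emit:
drive_tool:
  commands: [0,0,-0.06,0,0,0,0,0,0,-0.06,0,0,0,0,0,0,-0.06,0,0,0,0,0,0,-0.06,0,0,0,0,0,0,-0.06,0,0,0,0,0,0,0,0,0,0,0,0,0,0,0,0,0,0,0,0,0,0,0,0,0,0,0,0,0,0,0,0,0,0,0,0,0,0,0]

```text
time_s: 18.85
tcp_pos: [0.5401, -0.1319, 0.0647]
tool_rot: [-1.222, -1.172, 1.182]
force: [-21.7, 1.4, 23.2]
gripper_width: -0.003
```

```bash
python3 - <<'E'
from h import *
b=save('side','d7.png'); s=robot.sense(); print(np.round(s['tcp_pos'],4),s['force'],s['wrist_torque'])
a=save('scene','s7.png')
z=lambda i:cv2.resize(i[:,:,::-1],None,fx=5,fy=5,interpolation=cv2.INTER_CUBIC)
A=z(a[180:255,180:255]);B=z(b[190:265,250:325]); cv2.imwrite('pics/c7.png',np.hstack([A,B]))
E
```

```text
[ 0.5401 -0.1319  0.0647] [-21.71594718   1.58265254  21.40468889] [0.22568151 4.32313985 0.02789587]
```

View pics/c7.png

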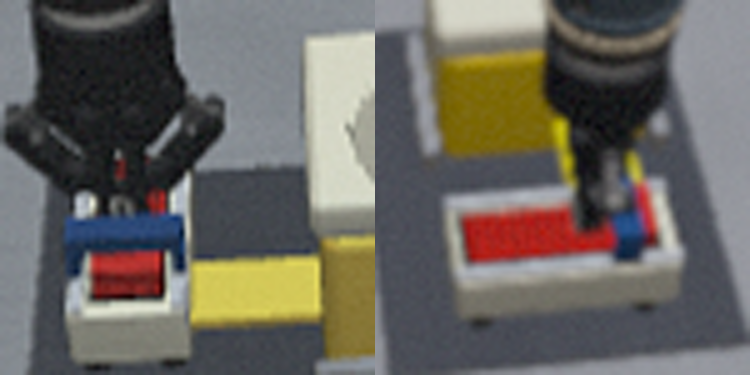

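Emit:
drive_tool:
  commands: [0,0,0.1,0,0,0,0,0,-0.05,0.1,0,0,0,0,0,-0.1,0.1,0,0,0,0,0,-0.2,0.1,0,0,0,0,0,-0.2,0.1,0,0,0,0,0,-0.3,0,0,0,0,0,0,-0.5,0,0,0,0,0,0,-1,0,0,0,0,0,0,-2,0,0,0,0,0,0,-2,0,0,0,0,0]

```text
time_s: 19.95
tcp_pos: [0.541, -0.1323, 0.1294]
tool_rot: [-1.229, -1.179, 1.178]
force: [0.9, -0.3, -0.1]
gripper_width: 0.004
```

Emit:
drive_tool:
  commands: [0,-3,0,0,0,0,0,0,-3,0,0,0,0,0,0,-3,0,0,0,0,0,0,-3,0,0,0,0,0,0,-3,0,0,0,0,0,0,-3,0,0,0,0,0,0,-2,0,0,0,0,0,0,0,0,0,0,0,0,0,0,0,0,0,0,0,0,0,0,0,0,0,0]

```text
time_s: 20.95
tcp_pos: [0.5403, -0.1321, 0.3275]
tool_rot: [-1.228, -1.178, 1.179]
force: [0.2, 0.1, -0.1]
gripper_width: -0.002
```

```bash
python3 - <<'E'
from h import *
s=robot.sense(); print(np.round(s['tcp_pos'],4),s['force'])
b=save('side','d8.png'); a=save('scene','s8.png'); w=save('wrist','w8.png')
z=lambda i,f=5:cv2.resize(i[:,:,::-1],None,fx=f,fy=f,interpolation=cv2.INTER_CUBIC)
A=z(a[180:255,180:255]);B=z(b[190:265,250:325]); cv2.imwrite('pics/c8.png',np.hstack([A,B]))
E
```

```text
[ 0.5403 -0.1321  0.3275] [ 0.21555055  0.07344713 -0.12323139]
```

View pics/c8.png

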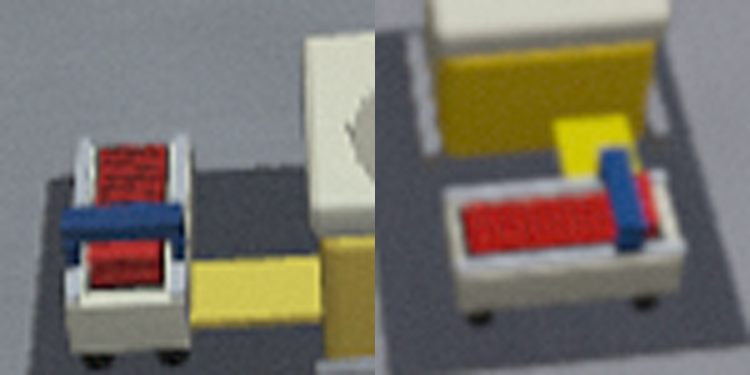

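View pics/w8.png

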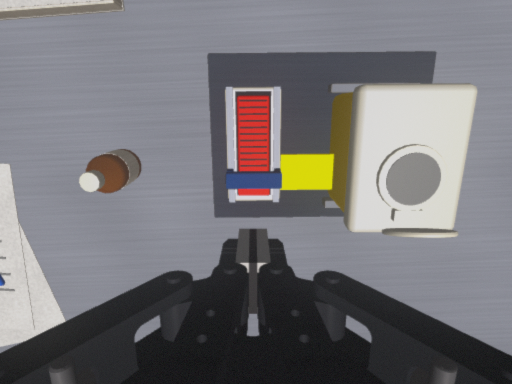

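View pics/s8.png

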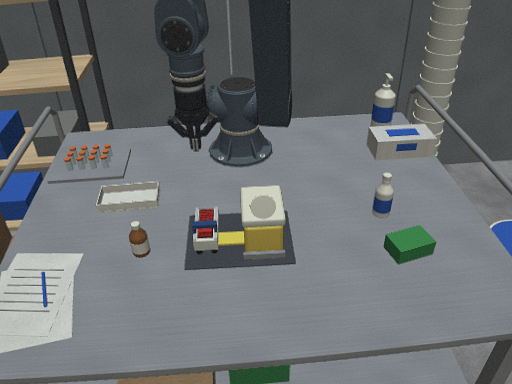

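```bash
python3 - <<'E'
from h import *
t=np.load('q.npy'); c,sn=np.cos(t[2]),np.sin(t[2])
im=save('wrist','w9.png').astype(int); 
m=(im[:,:,2]>im[:,:,0]+40)&(im[:,:,2]>im[:,:,1]+25); m[:, :215]=0; m[:,295:]=0; m[:150]=0;m[215:]=0
ys,xs=np.where(m); cols=[(xc,ys[xs==xc].min(),ys[xs==xc].max()+1) for xc in (232,240,250,262,274)]
for u,a,b in cols:
  for v in(a,b):
    p=ray('wrist',(u,v-.5),.1025); d=p[:2]-t[:2]; print(u,v,np.round([c*d[0]+sn*d[1],-sn*d[0]+c*d[1]],4))
cv2.imwrite('pics/w9c.png',cv2.resize(im[80:215,200:300].astype(np.uint8)[:,:,::-1],None,fx=4,fy=4,interpolation=cv2.INTER_CUBIC))
E
```

```text
232 173 [ 0.017 -0.03 ]
232 189 [ 0.0368 -0.0303]
240 173 [ 0.017  -0.0204]
240 188 [ 0.0356 -0.0206]
250 173 [ 0.017  -0.0084]
250 188 [ 0.0356 -0.0084]
262 173 [0.017 0.006]
262 188 [0.0356 0.0061]
274 173 [0.017  0.0204]
274 189 [0.0368 0.0207]
```

View pics/w9c.png

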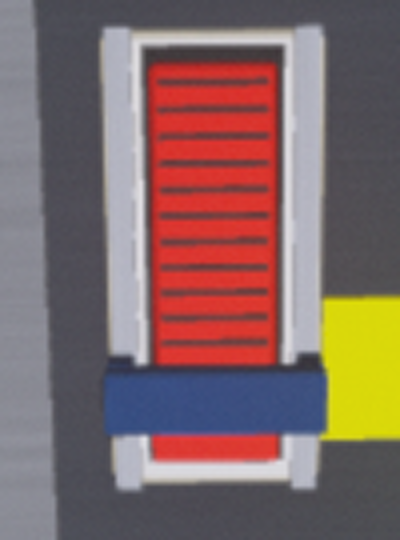

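Measured in the wrist image, the bar's back face is at 17.0 mm; I expected about 17.6 mm at the stop, so it's within measuring error. The heel is held under the bar.

```bash
python3 -c "
from h import *
print(robot.job_done())"
```

```text
the job is handed in; nothing more can be done
None
```

The bin is locked: the red bolt is down, the blue keeper is across over its heel, and the bolt stayed trapped after I let go. I handed the job in at about 21 s, with the arm clear and the wrist force near zero.

- **Bolt:** I pressed straight down on the tread with closed fingers. The force climbed slowly to about 13 N, then rose sharply to 17.6 N at the stop. The tread went down 21 mm in all, of which about 8 mm was the block sinking. The highest downward force I read was 23 N.
- **Keeper:** While the bolt was down, I slid the fingers along the tread and pushed the keeper across. The sideways force held at about 12 N, mostly friction on the tread. It rose to about 22 N when the keeper met its end stop, so roughly 10 N of that was extra push on the keeper.
- **After letting go:** the last wrist picture shows the bar lying over the heel. Its back face measures 17.0 mm ahead of the deck point, against about 17.6 mm expected at the stop. The difference is within measuring error.
- **Other items:** the brown bottle, white bottle, dish and swab box look unmoved in the last scene picture. I judged this by eye and did not measure it.

**Disagreements:** the wrist camera put the dock's centre line about 4 mm to one side of where the scene and side cameras did. I followed the wrist camera, and the fingers landed on the tread. All forces were read at the end of each move, so brief peaks in between would not show.

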